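# Shift the training board's gear lever into third

## Robot

A 6-joint arm with a two-finger parallel gripper is mounted at the origin on the work surface. World frame = base frame: x ahead of the robot, y to its left, z up, the work surface at z = 0. Lengths are in mm, angles in rad, forces in N, time in s.
With the tool pointing down it reaches from about 350 to 850 mm from the base axis. Payload 8.1 kg.
Tool frame: the origin (TCP) lies at the very end of the fingers, on their centre line; the grasp point (between the pads) lies 19 mm behind it (ctrl.grip_depth is the y of the grasp point in the tool frame, in mm); y points along the fingers, z is the direction in which the jaws open and shut, and the axes are right-handed (so a half turn about y gives the same grasp; the last joint's range is limited). The gripper opens to 85 mm and grips with 20 to 120 N. Pads are 22 mm wide; open, the fingers measure 114 mm over their backs; the gripper's body (76 mm by 85 mm) begins 54 mm behind the grasp point. The pads swing forward as they close: fully open they stand 13 mm farther back than shut.
Start: joints at [-1.304, 0.13, 1.488, -0, 1.523, -0.085], TCP at [206.773, -563.249, 195.192] pointing down, gripper open.
Joint ranges: [-2.96, 2.96], [-0.89, 2.26], [0.02, 2.5], [-1.34, 4.48], [0, 2.73], [-2.66, 2.66]. Speed limits (rad/s): [2.39, 2.39, 2.79, 3.14, 3.14, 3.14].

## Interface

Orientations are given as [roll, pitch, yaw] about the fixed x, y, z axes, in that order (R = Rz(yaw) Ry(pitch) Rx(roll)).
In Python, from plant import monitor, eyes, workorder, ctrl gives the robot as it stands.
- The arm moves only by the tool jog_arm, never from a script. Its argument "rows" is a list of rows, each an object with "linear": the shift along the world's x, y, z in units of 60 mm (1.0 is 60 mm), a list of three; "roll": the turn about the world's z in degrees. A call has exactly 5 rows; each row is the pose to reach, as a shift and turn from the pose commanded when the call began; what a row does not reach only later rows make up. A row lasts 1/8 s, in which the tool goes at most 62.5 mm and 10.7 degrees, less where a joint would pass 70% of its speed; a pose out of reach is approached as far as the arm can. A call with a gripper value outside its range is refused whole. "hand" is the gripper's target within -1 to 1 (shut at 1, half-way at 0, fully open at -1), set as the call begins (left out, the last holds). The fingers move at their own pace and stop on an object; "force" is the grip in N (left out, the last holds). Time passes only in rows, so rows that repeat a pose let the fingers close, or fill a call up. It gives the time, the measured TCP pose, the force and the opening at its end, in the units of the state.
- monitor.get_obs(): the state, without advancing time (a new reading comes with each control period).
- eyes.camera(name): name is "scene" or "top" or "wrist"; returns a dict with "img" (400x640x3 uint8, red, green, blue), "mtx" (3x3 intrinsics, pixels), "dist" ([k1, k2, p1, p2, k3] as OpenCV has them; the pictures are not rectified), "R" (3x3) and "t" (3): a world point X has camera coordinates R X + t. Camera axes: x right, y down, z forward; pixel columns grow to the right and rows downward; lengths in mm; the calibration is good to about 2 mm. A picture is of the moment at which its call begins. There is no depth.
- workorder.job_done(): hands the job in, once; it reports no verdict.
The state is a dict: "t": time; "qpos": joint angles; "joint_velocities": joint speeds; "joint_torque": joint torques, N m; "ee_pos": TCP position; "eef_rot": TCP orientation; "ft_force": force on the tool from outside, world axes, zero at the start; "torque": the same for the moment, N m; "finger_gap": finger opening in mm.
Only numpy, scipy, OpenCV 4.12 (cv2) and the standard library are available. Lean on these libraries where they do the work, as an engineer would, in place of code of your own. Each camera call takes 0.05 s, during which the arm holds its last target. There are 200 camera calls.

## Task

On the gear-selector training board, push the lever with a fingertip or the outside of the fingers along its H-shaped gate: into neutral, across to the right lane, then forward until it is fully home in the third slot (right forward, marked by three dots). Do not grip the lever or force it against the gate, and leave the loose things lying around where they are. Finish with the robot clear of everything.

Things in the scene. Friction and masses are not known exactly. Their poses are not given: they have to be found in the camera images.
- selector: gear-selector training board, fixed on the bench: white baseplate 260 mm (its x) by 370 mm (its y), 12 mm thick; origin under its centre, z up. Its +x is forward (away from the operator), +y is left; turned up to 0.35 rad. A grey tower 130 x 130 mm, top 105 mm above the bench, stands on its centre; other things on the board are below 65 mm
- gate_center (a point): centre of the tower's flat aluminium top, the H gate, 105 mm above the bench; axes as the board's. Two lanes along x, 22 mm left and right of here, joined only by a crossways neutral channel through here; all 17 mm wide, channel corners rounded by 6 mm. Lane ends are the slots, marked by raised dots: 1 left forward, 2 left back, 3 right forward, 4 right back
- slot3 (a point): end of the third slot on the gate's top: where the middle of the 12 mm steel lever stem passes when home, 22 mm right and 22 mm forward of gate_center
- pivot (a point): the lever's pivot, inside the tower, 25 mm above the bench at the board's centre; axes as the board's
- lever_across (a joint): sideways lean of the lever, rad, about the board's x axis through the pivot: positive leans right (the board's -y). About -0.285 in the left lane, 0.285 in the right; changes lane only while the fore lean is within about 0.03 rad of 0. Friction holds it where left; 2 to 3 N at the grip moves it; no spring or detent
- lever_fore (a joint): forward lean of the lever, rad, about the y axis through the pivot (carried by the sideways lean): positive leans forward (the board's +x). 0 is neutral; the slot ends stop it hard at about 0.28 and -0.28. It starts anywhere along the left lane. Same friction, stays where left
- knob (a point): centre of the lever's square black grip, 120 mm from the pivot along the lever: core 32 x 32 mm, 60 mm tall, 36 mm over the rubber pads on its four faces. Upright, the grip spans 115 to 175 mm above the bench. Axes: the lever's (z along it; x forward, y left when upright)
- pad_far: flat rubber pad 26 mm wide, 50 mm tall on the forward face of the lever's grip, moving with it; its frame's origin is the lever's pivot
- pad_near: flat rubber pad 26 mm wide, 50 mm tall on the back (operator's) face of the lever's grip, moving with it; its frame's origin is the lever's pivot
- pad_left: flat rubber pad 26 mm wide, 50 mm tall on the left face of the lever's grip, moving with it; its frame's origin is the lever's pivot
- pad_right: flat rubber pad 26 mm wide, 50 mm tall on the right face of the lever's grip, moving with it; its frame's origin is the lever's pivot
- spare_knob: loose round black knob 38 mm wide, 43 mm tall, standing on the board right of the tower; leave it alone
- screw_jar: loose clear jar 40 mm wide, 50 mm tall, standing on the board right of the tower; leave it alone
- test_clip: loose test clip 75 mm long, 12 mm tall, lying on the board right of the tower; leave it alone
- relay: loose relay block 30 x 20 x 22 mm on the board, beyond the tower; leave it alone
- meter: loose hand-held meter 170 x 85 x 41 mm lying on the bench at the left; leave it alone
- tape_roll: loose tape roll 90 mm wide, 19 mm tall, lying on the bench at the right; leave it alone
- mug: loose mug 80 mm wide, 90 mm tall, on the bench at the left; leave it alone
- driver: loose screwdriver lying on the bench at the right; leave it alone

How it is judged (in metres and radians):
On the way, in this order (a step that is already met when the one before it is completed fails the run):
1. the lever is across in the right lane, still about neutral (value of joint lever_across above 0.2 rad and value of joint lever_fore below 0.2 rad).
2. the lever is home in the third slot (value of joint lever_across above 0.22 rad and value of joint lever_fore above 0.25 rad), for 0.2 s.
At the end, for the whole second after the job is handed in: the lever rests in the third slot (across over 0.22 rad, fore over 0.25 rad, both joints still), and every loose thing is within 20 mm of where it began (all of step 2 and velocity of joint lever_across between -0.05 and 0.05 rad/s and velocity of joint lever_fore between -0.05 and 0.05 rad/s and distance of each of spare_knob, screw_jar, test_clip, relay, meter, tape_roll, mug, driver from where it was at the start of the episode below 0.02 m); the robot touches nothing.
It fails at once if the lever's grip is pinched between the fingers (both opposite faces pressed with over 2 N at once) (contact force between each of pad_near, pad_far and the fingers above 2 N).
It fails at once if the lever's grip is pinched between the fingers (both opposite faces pressed with over 2 N at once) (contact force between each of pad_left, pad_right and the fingers above 2 N).
It fails at once if the lever is forced (pushed with over 60 N) (contact force between lever_fore and the fingers above 60 N).
It fails at once if a loose bystander is moved by over 20 mm (distance of any of spare_knob, screw_jar, test_clip, relay, meter, tape_roll, mug, driver from where it was at the start of the episode above 0.02 m).
It also fails if it takes over 64 s, if anything falls off the work surface, if the arm or the gripper's body presses on something with over 40 N, if the wrist force passes 120 N, or if a joint passes its speed limit or range.

## Working session

There is one attempt and no reset: what is moved stays moved. The work goes in short steps, Python scripts to look and compute and a tool call to move; the robot and the scene stay as the last step left them, time stands still between calls to the robot, and variables do not carry over. Pictures are saved under pics/ and viewed, about 8 in all and at most 12, crops included, and the job is handed in when it is done.

Besides the shell and the picture viewer there is one more tool, called by a JSON object that holds its "op" and its "data". jog_arm: Moves the arm, as the interface text tells. Its arguments: {"type":"object","properties":{"rows":{"type":"array"},"hand":{"type":"number"},"force":{"type":"number"}},"required":["rows"]}

```bash
mkdir -p pics
python3 - <<'E'
from plant import monitor, eyes
import cv2,pickle
d={}
for n in("scene","top"):
    c=eyes.camera(n);d[n]=c;cv2.imwrite(f"pics/{n}0.png",c["img"][:,:,::-1])
    print(n,c["mtx"],c["dist"],c["R"],c["t"])
pickle.dump(d,open("c0.pkl","wb"))
print(monitor.get_obs())
E
```

```text
scene [[370.80986752   0.         322.63495725]
 [  0.         370.80986752 203.19153059]
 [  0.           0.           1.        ]] [-0.00957233  0.          0.          0.          0.        ] [[-0.65474933  0.75550332 -0.02276091]
 [ 0.440954    0.35734417 -0.8233254 ]
 [-0.61389159 -0.54910826 -0.56711307]] [ 385.18923593 -158.46050164 1506.95673736]
top [[388.66588588   0.         325.13052325]
 [  0.         388.66588588 198.7327959 ]
 [  0.           0.           1.        ]] [0.00511288 0.         0.         0.         0.        ] [[-2.47173928e-02 -9.99694427e-01  3.20842133e-04]
 [-9.77787337e-01  2.41089187e-02 -2.08208269e-01]
 [ 2.08136911e-01 -5.46008094e-03 -9.78084461e-01]] [  23.41725841  601.57342266 1180.05062881]
{'t': 0.1, 'qpos': array([-1.30439018e+00,  1.31086998e-01,  1.48920051e+00,  3.04057901e-05,
        1.52300540e+00, -8.53830382e-02]), 'joint_velocities': array([ 0.00239217, -0.0004953 , -0.00160141,  0.00253424, -0.00041643,
        0.00040614]), 'joint_torque': array([ 3.33490334e-04, -5.70950246e+01, -5.01942730e+01, -2.16277126e-04,
        8.11291306e-03,  3.08096401e-05]), 'ee_pos': array([ 206.63837131, -562.68803793,  194.23203435]), 'eef_rot': array([-1.57248779e+00,  1.75254106e-04, -2.78980510e+00]), 'ft_force': array([ 0.67533619, -0.23926138,  0.13057416]), 'torque': array([-0.01334578,  0.01959788, -0.01967931]), 'finger_gap': 85.51461208266763}
```

View pics/top0.png

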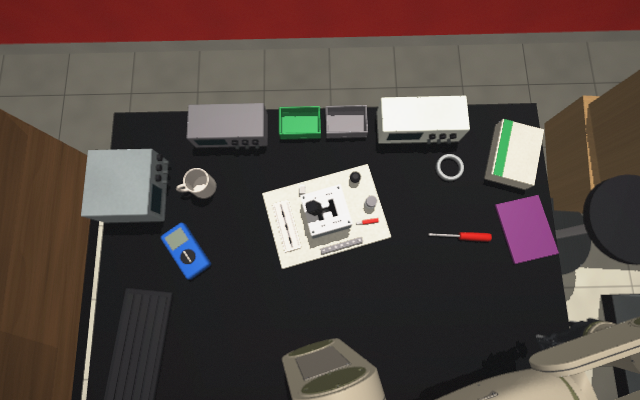

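View pics/scene0.png

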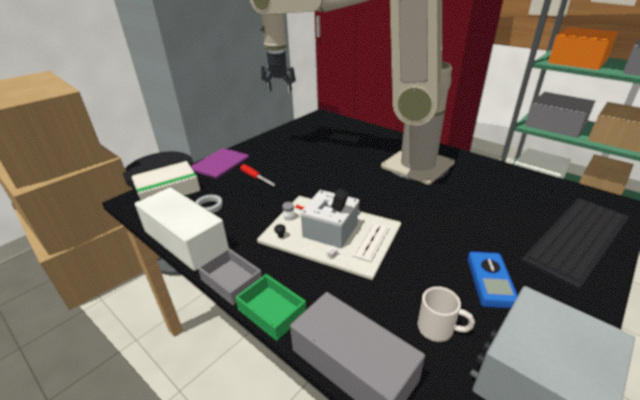

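```bash
cat > h.py <<'E'
import cv2,numpy as np
def ray(c,uv):
    p=cv2.undistortPoints(np.array([[uv]],float),c["mtx"],np.array(c["dist"]))[0,0]
    return -c["R"].T@c["t"], c["R"].T@np.r_[p,1]
def onz(c,uv,z):
    o,d=ray(c,uv); return o+d*(z-o[2])/d[2]
def tri(c1,u1,c2,u2):
    (a,d),(b,e)=ray(c1,u1),ray(c2,u2)
    s=np.linalg.lstsq(np.c_[d,-e],b-a,rcond=None)[0]
    p,q=a+s[0]*d,b+s[1]*e
    return (p+q)/2,np.linalg.norm(p-q)
def proj(c,X):
    return cv2.projectPoints(np.array(X,float).reshape(-1,3),cv2.Rodrigues(c["R"])[0],np.array(c["t"]),c["mtx"],np.array(c["dist"]))[0][:,0]
def lever(yaw,C,ac,fo,s):  # point(s) at distance s along the lever; Rx(ac) then Ry(fo)
    L=np.array([[1,0,0],[0,np.cos(ac),-np.sin(ac)],[0,np.sin(ac),np.cos(ac)]])@np.array([np.sin(fo),0,np.cos(fo)])
    R=np.array([[np.cos(yaw),-np.sin(yaw),0],[np.sin(yaw),np.cos(yaw),0],[0,0,1]])
    return np.r_[C,25]+R@(L*s)
E
python3 - <<'E'
from h import *;import pickle
d=pickle.load(open("c0.pkl","rb"));c=d["top"];im=c["img"]
g=im.min(2); m=(g>150).astype(np.uint8); m[:155]=0;m[275:]=0;m[:,:255]=0;m[:,400:]=0
cs,_=cv2.findContours(m,0,2);k=max(cs,key=cv2.contourArea)
h=cv2.convexHull(k);a=cv2.approxPolyDP(h,6,True)[:,0];print(a)
P=np.array([onz(c,p,12)[:2] for p in h[:,0]],np.float32);r=cv2.minAreaRect(P);print(r, cv2.boxPoints(r))
t=cv2.resize(im[155:275,255:400],None,fx=5,fy=5,interpolation=cv2.INTER_CUBIC);cv2.imwrite("pics/tc.png",t[:,:,::-1])
s=d["scene"]["img"][175:285,250:410];cv2.imwrite("pics/sc.png",cv2.resize(s,None,fx=5,fy=5,interpolation=cv2.INTER_CUBIC)[:,:,::-1])
E
```

```text
[[367 164]
 [390 236]
 [282 267]
 [262 193]]
((560.357421875, 8.164352416992188), (258.3990478515625, 370.1091003417969), 14.669105529785156) [[ 388.50668  154.46893]
 [ 482.23178 -203.57626]
 [ 732.2081  -138.14023]
 [ 638.48303  219.90497]]
```

View pics/tc.png

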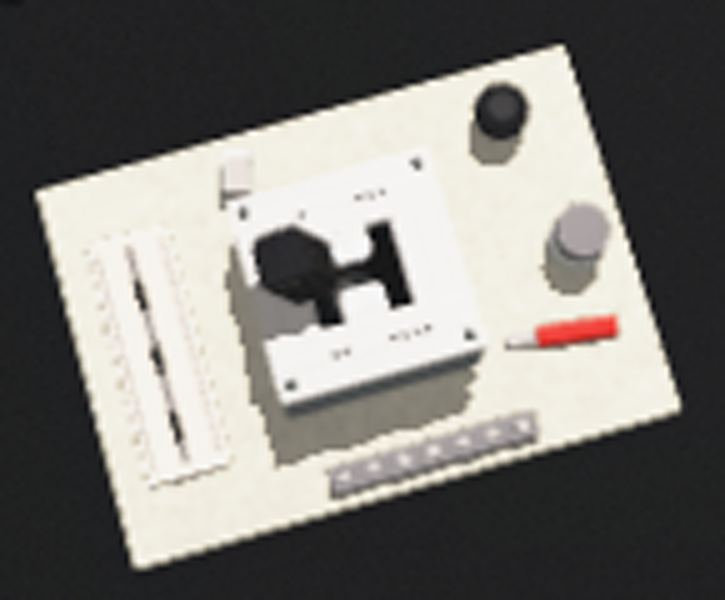

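View pics/sc.png

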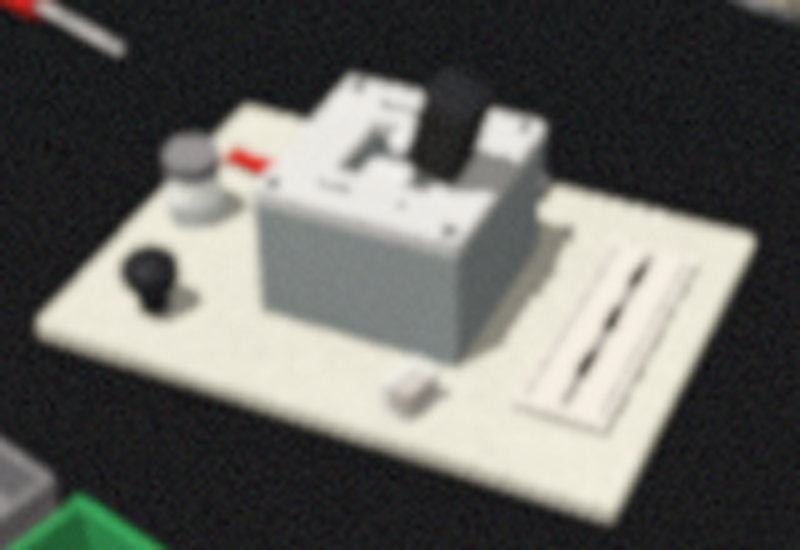

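Run:
```python
from h import *;import pickle
d=pickle.load(open("c0.pkl","rb"));T,S=d["top"],d["scene"]
yaw=.256;R=np.array([[np.cos(yaw),-np.sin(yaw)],[np.sin(yaw),np.cos(yaw)]])
q=[np.array(p)/5+[255,155] for p in((232,200),(425,150),(485,350),(288,405))]
X=np.array([onz(T,p,105)[:2] for p in q]);print(X.mean(0),X,)
C=(X.mean(0)+[560.4,8.2])/2;print(C)
kt=np.array([291,262])/5+[255,155];ks=np.array([448,120])/5+[250,175]
p,e=tri(T,kt,S,ks);b=R.T@(p[:2]-C);print(p,e,b,"fore~",np.arctan2(b[0],p[2]-25),"across",np.arctan2(-b[1],p[2]-25))
for f in(-.28,-.14,0,.14,.28):
  Z=[lever(yaw,C,.285*-1*1,f,s) for s in(90,120,150)]
  print(f,((proj(T,Z)-[255,155])*5).round().tolist(),((proj(S,Z)-[250,175])*5).round().tolist())
```

```text
[557.6001763    5.48978331] [[606.71920557  81.94012862]
 [635.64915598 -38.55845398]
 [509.31596342 -70.99127498]
 [478.71638024  49.56873359]]
[559.00008815   6.84489166]
[560.16855304  44.72205106 141.41430648] 1.141079166109984 [10.72137238 36.3468938 ] fore~ 0.0918376259720257 across -0.30262990801815665
-0.28 [[328.0, 321.0], [318.0, 331.0], [308.0, 341.0]] [[455.0, 132.0], [473.0, 89.0], [492.0, 45.0]]
-0.14 [[321.0, 302.0], [309.0, 304.0], [296.0, 307.0]] [[447.0, 139.0], [464.0, 98.0], [480.0, 56.0]]
0 [[315.0, 282.0], [301.0, 278.0], [286.0, 273.0]] [[439.0, 149.0], [452.0, 111.0], [466.0, 72.0]]
0.14 [[310.0, 263.0], [294.0, 251.0], [277.0, 239.0]] [[430.0, 161.0], [440.0, 128.0], [451.0, 93.0]]
0.28 [[306.0, 245.0], [288.0, 226.0], [270.0, 207.0]] [[420.0, 176.0], [426.0, 147.0], [433.0, 117.0]]
```

{"op": "jog_arm", "data": {"rows": [{"linear": [0, 0, 0.7], "roll": 0}, {"linear": [0.5, 0.8, 0.7], "roll": -2}, {"linear": [1.1, 1.6, 0.7], "roll": -4}, {"linear": [1.6, 2.4, 0.7], "roll": -5.5}, {"linear": [2.2, 3.3, 0.7], "roll": -5.5}], "hand": 1}}

```text
t: 0.72
ee_pos: [337.9, -365.6, 236.7]
eef_rot: [-1.571, -0.0, -2.887]
ft_force: [0.7, -0.4, 0.8]
finger_gap: 0.1
```

{"op": "jog_arm", "data": {"rows": [{"linear": [0.5, 0.8, 0], "roll": 0}, {"linear": [1.0, 1.6, 0], "roll": 0}, {"linear": [1.5, 2.4, 0], "roll": 0}, {"linear": [2.0, 3.1, 0], "roll": 0}, {"linear": [2.5, 3.9, 0], "roll": 0}]}}

```text
t: 1.35
ee_pos: [488.0, -131.7, 236.9]
eef_rot: [-1.571, -0.0, -2.886]
ft_force: [1.8, 0.1, 0.9]
finger_gap: 0.2
```

{"op": "jog_arm", "data": {"rows": [{"linear": [0.5, 0.8, 0], "roll": 0}, {"linear": [1.0, 1.6, 0], "roll": 0}, {"linear": [1.5, 2.3, 0], "roll": 0}, {"linear": [2.14, 3.14, 0], "roll": 0}, {"linear": [2.14, 3.14, 0], "roll": 0}]}}

```text
t: 1.98
ee_pos: [616.4, 58.9, 234.6]
eef_rot: [-1.573, -0.003, -2.881]
ft_force: [0.2, -0.2, -0.7]
finger_gap: -0.1
```

```bash
cat >> h.py <<'E'
C=np.array([559.,6.85]);YAW=.256
RB=np.array([[np.cos(YAW),-np.sin(YAW)],[np.sin(YAW),np.cos(YAW)]])
def state():
    from plant import monitor
    o=monitor.get_obs();p=o["ee_pos"]
    print("t",round(o["t"],2),"tcp",p.round(1),"board",(RB.T@(p[:2]-C)).round(1),"jawdeg",round(np.degrees(o["eef_rot"][2])+90,1),"gap",round(o["finger_gap"],1),"Fboard",(RB.T@o["ft_force"][:2]).round(1),o["ft_force"][2].round(1))
    return o
def look(tag):
    from plant import eyes
    import pickle
    d={n:eyes.camera(n) for n in("top","scene")};pickle.dump(d,open(tag+".pkl","wb"))
    a=cv2.resize(d["top"]["img"][165:265,265:385],(480,400),interpolation=cv2.INTER_CUBIC)
    b=cv2.resize(d["scene"]["img"][140:260,270:365],(317,400),interpolation=cv2.INTER_CUBIC)
    cv2.imwrite(f"pics/{tag}.png",np.hstack([a,b])[:,:,::-1])
E
python3 -c "
from h import *
state()"
```

```text
t 1.98 tcp [616.4  58.9 234.6] board [68.7 35.8] jawdeg -75.1 gap -0.1 Fboard [ 0.1 -0.2] -0.7
```

{"op": "jog_arm", "data": {"rows": [{"linear": [0, 0, -0.5], "roll": 0}, {"linear": [0, 0, -1.0], "roll": 0}, {"linear": [0, 0, -1.58], "roll": 0}, {"linear": [0, 0, -1.58], "roll": 0}, {"linear": [0, 0, -1.58], "roll": 0}]}}

```text
t: 2.6
ee_pos: [616.2, 54.7, 143.8]
eef_rot: [-1.57, 0.001, -2.886]
ft_force: [-0.5, 0.3, 0.2]
finger_gap: -0.0
```

```bash
python3 -c "
from h import *
from plant import eyes
state();look('a')
cv2.imwrite('pics/w.png',eyes.camera('wrist')['img'][:,:,::-1])
a=cv2.imread('pics/a.png');w=cv2.imread('pics/w.png');w=cv2.resize(w,(320,200));z=np.zeros((600,797,3),np.uint8);z[:400]=a[:,:797];z[400:,:320]=w;cv2.imwrite('pics/a2.png',z)"
```

```text
t 2.6 tcp [616.2  54.7 143.8] board [67.5 31.8] jawdeg -75.4 gap -0.0 Fboard [-0.4  0.4] 0.2
```

View pics/a2.png

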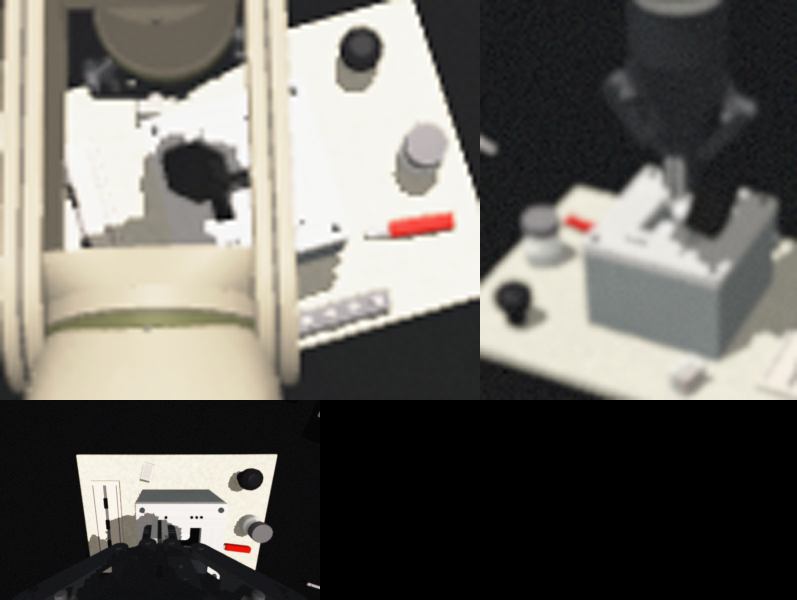

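{"op": "jog_arm", "data": {"rows": [{"linear": [-0.12, -0.03, 0], "roll": 0}, {"linear": [-0.24, -0.06, 0], "roll": 0}, {"linear": [-0.36, -0.09, 0], "roll": 0}, {"linear": [-0.36, -0.09, 0], "roll": 0}, {"linear": [-0.36, -0.09, 0], "roll": 0}]}}

```text
t: 3.38
ee_pos: [594.3, 49.8, 142.5]
eef_rot: [-1.571, 0.0, -2.886]
ft_force: [-0.2, -0.6, 0.3]
finger_gap: -0.0
```

```bash
python3 -c "
from h import *
state()"
```

```text
t 3.38 tcp [594.3  49.8 142.5] board [45.  32.6] jawdeg -75.3 gap -0.0 Fboard [-0.4 -0.5] 0.3
```

{"op": "jog_arm", "data": {"rows": [{"linear": [-0.03, -0.008, 0], "roll": 0}, {"linear": [-0.06, -0.016, 0], "roll": 0}, {"linear": [-0.09, -0.024, 0], "roll": 0}, {"linear": [-0.12, -0.032, 0], "roll": 0}, {"linear": [-0.15, -0.04, 0], "roll": 0}]}}

```text
t: 4.0
ee_pos: [585.1, 47.3, 142.4]
eef_rot: [-1.571, -0.0, -2.886]
ft_force: [-0.4, 0.1, -0.6]
finger_gap: 0.0
```

```bash
python3 -c "
from h import *
state()"
```

```text
t 4.0 tcp [585.1  47.3 142.4] board [35.5 32.5] jawdeg -75.3 gap 0.0 Fboard [-0.4  0.2] -0.6
```

{"op": "jog_arm", "data": {"rows": [{"linear": [-0.03, -0.008, 0], "roll": 0}, {"linear": [-0.06, -0.016, 0], "roll": 0}, {"linear": [-0.08, -0.02, 0], "roll": 0}, {"linear": [-0.1, -0.026, 0], "roll": 0}, {"linear": [-0.1, -0.026, 0], "roll": 0}]}}

```text
t: 4.62
ee_pos: [579.2, 45.8, 142.4]
eef_rot: [-1.571, -0.0, -2.886]
ft_force: [-0.1, 0.5, -0.2]
finger_gap: 0.1
```

```bash
python3 -c "
from h import *
state();look('b')"
```

```text
t 4.62 tcp [579.2  45.8 142.4] board [29.4 32.5] jawdeg -75.3 gap 0.1 Fboard [0.1 0.5] -0.2
```

View pics/b.png

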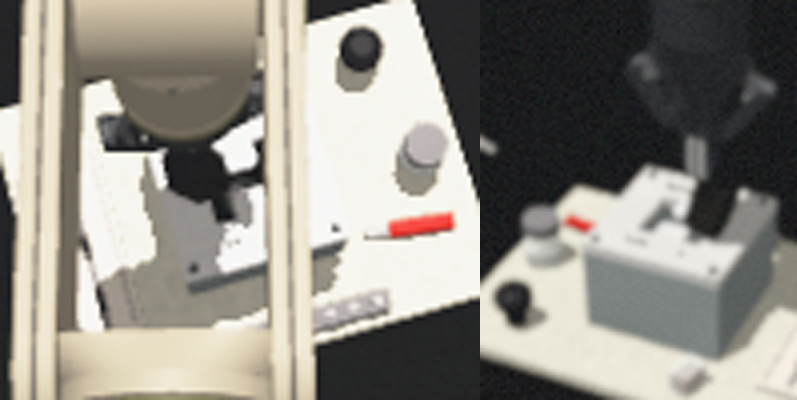

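```bash
python3 -c "
from h import *
import pickle
for tag,Ps in(('a',[[616.2,54.7,143.8]]),('b',[[579.2,45.8,142.4]])):
  d=pickle.load(open(tag+'.pkl','rb'))
  print(tag,(proj(d['scene'],Ps)-[270,140])*3.337+[480,0],(proj(d['top'],Ps)-[265,165])*4)
  for f in(-.28,0,.1,.28):
    Z=[lever(YAW,C,-.285,f,s) for s in(90,120,150)]
    print(f,((proj(d['scene'],Z)-[270,140])*3.337+[480,0]).round().tolist(),((proj(d['top'],Z)-[265,165])*4).round().tolist())
d=pickle.load(open('c0.pkl','rb'))
print((proj(d['scene'],[206.7,-562.9,194.7])),(proj(d['top'],[206.7,-562.9,194.7])))
print(-d['scene']['R'].T@d['scene']['t'],-d['top']['R'].T@d['top']['t'])
"
```

```text
a [[679.71404215 228.39869694]] [[178.65920031  95.56234412]]
-0.28 [[717.0, 205.0], [729.0, 176.0], [742.0, 147.0]] [[223.0, 217.0], [215.0, 225.0], [206.0, 233.0]]
0 [[706.0, 216.0], [715.0, 191.0], [724.0, 165.0]] [[212.0, 186.0], [201.0, 182.0], [189.0, 178.0]]
0.1 [[702.0, 222.0], [709.0, 199.0], [717.0, 175.0]] [[209.0, 175.0], [197.0, 167.0], [183.0, 159.0]]
0.28 [[693.0, 234.0], [698.0, 215.0], [702.0, 195.0]] [[205.0, 156.0], [191.0, 141.0], [176.0, 126.0]]
b [[699.81192043 206.21275423]] [[191.46218392 143.89485024]]
-0.28 [[717.0, 205.0], [729.0, 176.0], [742.0, 147.0]] [[223.0, 217.0], [215.0, 225.0], [206.0, 233.0]]
0 [[706.0, 216.0], [715.0, 191.0], [724.0, 165.0]] [[212.0, 186.0], [201.0, 182.0], [189.0, 178.0]]
0.1 [[702.0, 222.0], [709.0, 199.0], [717.0, 175.0]] [[209.0, 175.0], [197.0, 167.0], [183.0, 159.0]]
0.28 [[693.0, 234.0], [698.0, 215.0], [702.0, 195.0]] [[205.0, 156.0], [191.0, 141.0], [176.0, 126.0]]
[[280.4269982  102.56797397]] [[543.67091495 328.61466072]]
[1247.18425337  593.0955876   732.91755911] [ 343.17759589   15.34998993 1279.43423156]
```

```bash
python3 -c "
from h import *
import pickle
from plant import eyes
r=[]
for t in 'ab':
  s=pickle.load(open(t+'.pkl','rb'))['scene']['img'][170:225,310:365];s=cv2.convertScaleAbs(s,alpha=1.6,beta=25)
  r.append(cv2.resize(s,(390,300),interpolation=cv2.INTER_CUBIC)) if 0 else r.append(cv2.resize(s,(300,300),interpolation=cv2.INTER_CUBIC))
w=eyes.camera('wrist');pickle.dump(w,open('w.pkl','wb'))
i=cv2.convertScaleAbs(w['img'],alpha=1.6,beta=25)
r2=cv2.resize(i[160:310,220:470],(500,300),interpolation=cv2.INTER_CUBIC)
z=np.zeros((600,600,3),np.uint8);z[:300]=np.hstack(r);z[300:,:500]=r2
cv2.imwrite('pics/c.png',z[:,:,::-1]);print(-w['R'].T@w['t'])
for X in([579.2,45.8,142.4],*[lever(YAW,C,-.285,f,120) for f in(0,.1,.28)]): print(((proj(w,X)-[220,160])*2+[0,300]).round())
"
```

```text
[648.44105544  63.63597925 321.01374486]
[[197. 436.]]
[[193. 522.]]
[[194. 486.]]
[[197. 416.]]
```

View pics/c.png

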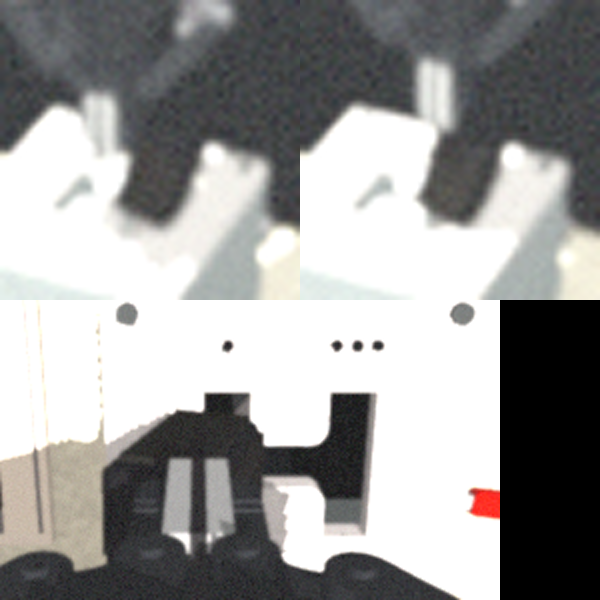

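```bash
python3 -c "
from h import *
import pickle
w=pickle.load(open('w.pkl','rb'));s=pickle.load(open('b.pkl','rb'))['scene'];a=pickle.load(open('a.pkl','rb'))['scene']
for h in(0,10,20,30,40):
  print(h,((proj(w,[579.2,45.8,142.4+h])-[220,160])*2+[0,300]).round(),((proj(s,[579.2,45.8,142.4+h])-[310,170])*5.4545+[300,0]).round(),((proj(a,[616.2,54.7,143.8+h])-[310,170])*5.4545).round())
c0=pickle.load(open('c0.pkl','rb'))['scene']
z=cv2.resize(c0['img'][60:115,250:305],(400,400),interpolation=cv2.INTER_CUBIC);z=cv2.convertScaleAbs(z,alpha=1.5,beta=20)
g=cv2.resize(cv2.convertScaleAbs(a['img'][170:225,310:365],alpha=.8),(400,400),interpolation=cv2.INTER_CUBIC)
print((proj(c0,[206.7,-562.9,194.7])-[250,60])*400/55,(proj(a,[616.2,54.7,143.8])-[310,170])*400/55)
cv2.imwrite('pics/d.png',np.hstack([z,g])[:,:,::-1])
"
```

```text
0 [[197. 436.]] [[441. 173.]] [[108. 210.]]
10 [[197. 449.]] [[441. 157.]] [[108. 193.]]
20 [[197. 464.]] [[441. 141.]] [[108. 177.]]
30 [[197. 481.]] [[441. 125.]] [[108. 160.]]
40 [[197. 499.]] [[441. 108.]] [[107. 143.]]
[[221.28725961 309.5852652 ]] [[144.35185039 279.59505695]]
```

View pics/d.png

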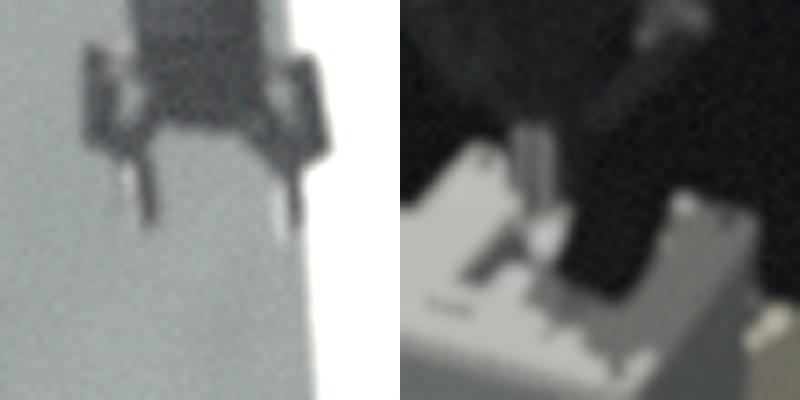

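```bash
python3 -c "
from h import *
import pickle
w=pickle.load(open('w.pkl','rb'));s=pickle.load(open('b.pkl','rb'))['scene']
B=lambda x,y,z:np.r_[C+RB@[x,y],z]
pw=lambda X:((proj(w,X)-[220,160])*2+[0,300]).round()[0]
for n,X in dict(corner3=B(30.5,-30.5,105),corner3l=B(30.5,-13.5,105),slot4end=B(-30.5,-30.5,105),slot1r=B(30.5,13.5,105),slot1l=B(30.5,30.5,105)).items(): print(n,pw(X))
for f in(0,.08,.16):
  L=lever(YAW,C,-.285,f,150);print(f,'topcentre',L.round(),'front-top edge',[pw(L+np.r_[RB@[18*np.cos(f),dy],0]) for dy in(16,-16)],'back',[pw(L+np.r_[RB@[-18,dy],0]) for dy in(16,-16)])
for h in(0,15,30):
  print(h,[pw([579.2,45.8,142.4+h]+np.r_[RB@[dx,dy],0]) for dx in(11,-11) for dy in(8,-8)])
sc=lambda X:((proj(s,X)-[310,170])*5.4545+[300,0]).round()[0]
print([sc(B(x,y,105)) for x,y in((65,65),(65,-65),(-65,-65),(-65,65))])
"
```

```text
corner3 [379. 393.]
corner3l [329. 393.]
slot4end [366. 548.]
slot1r [252. 393.]
slot1l [203. 393.]
0 topcentre [548.  48. 169.] front-top edge [array([ 98., 515.]), array([221., 515.])] back [array([103., 634.]), array([220., 633.])]
0.08 topcentre [560.  51. 168.] front-top edge [array([ 97., 472.]), array([222., 472.])] back [array([102., 595.]), array([221., 594.])]
0.16 topcentre [572.  53. 167.] front-top edge [array([ 97., 427.]), array([224., 427.])] back [array([103., 553.]), array([223., 553.])]
0 [array([169., 400.]), array([224., 400.]), array([170., 470.]), array([224., 470.])]
15 [array([167., 418.]), array([227., 418.]), array([168., 493.]), array([226., 493.])]
30 [array([164., 440.]), array([229., 440.]), array([165., 520.]), array([228., 520.])]
[array([470., 285.]), array([247., 223.]), array([356., 104.]), array([565., 155.])]
```

{"op": "jog_arm", "data": {"rows": [{"linear": [0.25, 0.065, 0], "roll": 0}, {"linear": [0.5, 0.13, 0], "roll": 0}, {"linear": [0.5, 0.13, -0.2], "roll": 0}, {"linear": [0.5, 0.13, -0.45], "roll": 0}, {"linear": [0.5, 0.13, -0.45], "roll": 0}]}}

```text
t: 5.4
ee_pos: [606.9, 53.5, 112.4]
eef_rot: [-1.572, -0.005, -2.886]
ft_force: [0.6, 0.4, 0.3]
finger_gap: -0.1
```

{"op": "jog_arm", "data": {"rows": [{"linear": [-0.1, -0.026, 0], "roll": 0}, {"linear": [-0.2, -0.052, 0], "roll": 0}, {"linear": [-0.23, -0.06, 0], "roll": 0}, {"linear": [-0.26, -0.068, 0], "roll": 0}, {"linear": [-0.28, -0.073, 0], "roll": 0}]}}

```text
t: 6.02
ee_pos: [592.5, 49.2, 115.6]
eef_rot: [-1.571, 0.0, -2.886]
ft_force: [-0.1, -0.3, -0.6]
finger_gap: 0.1
```

```bash
python3 -c "
from h import *
state()"
```

```text
t 6.03 tcp [592.5  49.2 115.6] board [43.1 32.5] jawdeg -75.3 gap 0.1 Fboard [-0.1 -0.3] -0.6
```

Continue toward bx = 37 in small steps.

{"op": "jog_arm", "data": {"rows": [{"linear": [-0.02, -0.005, 0], "roll": 0}, {"linear": [-0.04, -0.01, 0], "roll": 0}, {"linear": [-0.06, -0.016, 0], "roll": 0}, {"linear": [-0.08, -0.02, 0], "roll": 0}, {"linear": [-0.1, -0.026, 0], "roll": 0}]}}

```text
t: 6.65
ee_pos: [586.5, 47.6, 115.5]
eef_rot: [-1.571, 0.0, -2.886]
ft_force: [2.1, 0.6, 2.0]
finger_gap: -0.1
```

{"op": "jog_arm", "data": {"rows": [{"linear": [-0.02, -0.005, 0], "roll": 0}, {"linear": [-0.04, -0.01, 0], "roll": 0}, {"linear": [-0.06, -0.016, 0], "roll": 0}, {"linear": [-0.08, -0.02, 0], "roll": 0}, {"linear": [-0.1, -0.026, 0], "roll": 0}]}}

```text
t: 7.28
ee_pos: [580.4, 46.1, 115.4]
eef_rot: [-1.571, 0.0, -2.886]
ft_force: [2.1, 0.8, 0.6]
finger_gap: 0.1
```

```bash
python3 -c "
from h import *
state()"
```

```text
t 7.28 tcp [580.4  46.1 115.4] board [30.6 32.6] jawdeg -75.3 gap 0.1 Fboard [2.2 0.2] 0.6
```

{"op": "jog_arm", "data": {"rows": [{"linear": [-0.013, -0.003, 0], "roll": 0}, {"linear": [-0.026, -0.007, 0], "roll": 0}, {"linear": [-0.026, -0.007, 0], "roll": 0}, {"linear": [0.16, 0.04, 0], "roll": 0}, {"linear": [0.32, 0.085, 0], "roll": 0}]}}

```text
t: 7.9
ee_pos: [600.2, 51.3, 115.1]
eef_rot: [-1.571, -0.001, -2.886]
ft_force: [0.3, 0.1, -0.5]
finger_gap: -0.1
```

{"op": "jog_arm", "data": {"rows": [{"linear": [0.0, 0.0, 0.5], "roll": 0}, {"linear": [0, 0, 1.0], "roll": 0}, {"linear": [-0.13, 0.5, 1.0], "roll": 0}, {"linear": [-0.26, 1.0, 1.0], "roll": 0}, {"linear": [-0.26, 1.0, 1.0], "roll": 0}]}}

```text
t: 8.52
ee_pos: [583.9, 113.2, 175.2]
eef_rot: [-1.571, -0.0, -2.883]
ft_force: [-0.6, -0.4, 0.1]
finger_gap: 0.0
```

```bash
python3 -c "
from h import *
import pickle
from plant import eyes
o=state()
w=eyes.camera('wrist');pickle.dump(w,open('w2.pkl','wb'));s=eyes.camera('scene')
i=cv2.convertScaleAbs(w['img'],alpha=1.5,beta=20)
cv2.imwrite('pics/e.png',np.hstack([cv2.resize(i[100:360,120:520],(800,520),interpolation=cv2.INTER_CUBIC)])[:,:,::-1])
B=lambda x,y,z:np.r_[C+RB@[x,y],z]
pw=lambda X:((proj(w,X)-[120,100])*2).round()[0]
print('corner3',pw(B(30.5,-30.5,105)),'slot1l',pw(B(30.5,30.5,105)),'towercorner',pw(B(65,65,105)),pw(B(-65,-65,105)))
for f in(-.08,0,.08):
  L=lever(YAW,C,-.285,f,150);print(f,[pw(L+np.r_[RB@[dx,dy*.96],dy*.28]) for dx in(16,-16) for dy in(16,-16)])
"
```

```text
t 8.53 tcp [583.9 113.2 175.2] board [51.  96.6] jawdeg -75.2 gap 0.0 Fboard [-0.7 -0.2] 0.1
corner3 [712. 239.] slot1l [560. 238.] towercorner [478. 155.] [762. 442.]
-0.08 [array([521., 392.]), array([609., 377.]), array([515., 477.]), array([601., 459.])]
0 [array([522., 359.]), array([613., 345.]), array([517., 447.]), array([604., 430.])]
0.08 [array([525., 323.]), array([616., 310.]), array([519., 414.]), array([607., 398.])]
```

View pics/e.png

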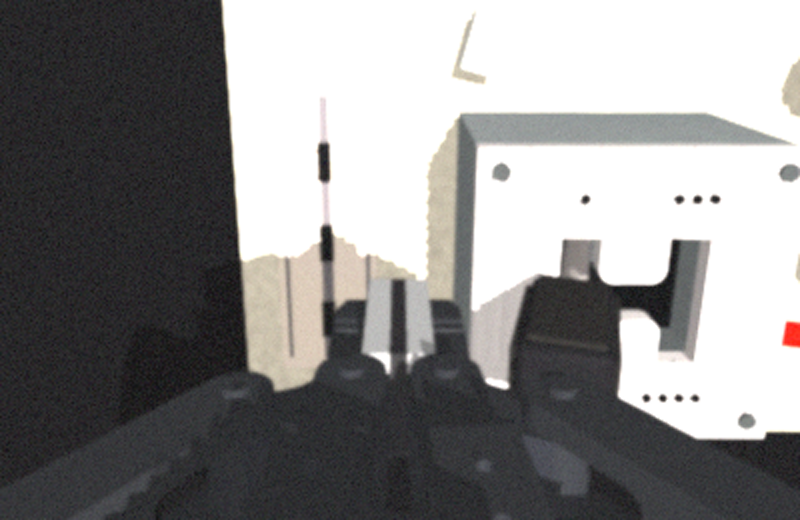

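{"op": "jog_arm", "data": {"rows": [{"linear": [-0.4, -0.1, 0], "roll": 0}, {"linear": [-0.82, -0.215, 0], "roll": 0}, {"linear": [-0.82, -0.215, -0.5], "roll": 0}, {"linear": [-0.82, -0.215, -1.0], "roll": 0}, {"linear": [-0.82, -0.215, -1.0], "roll": 0}]}}

```text
t: 9.25
ee_pos: [532.8, 97.2, 112.6]
eef_rot: [-1.571, -0.006, -2.887]
ft_force: [-0.1, -0.5, -0.4]
finger_gap: -0.3
```

```bash
python3 -c "
from h import *
state()"
```

```text
t 9.25 tcp [532.8  97.2 112.6] board [-2.4 94. ] jawdeg -75.4 gap -0.3 Fboard [-0.2 -0.4] -0.4
```

{"op": "jog_arm", "data": {"rows": [{"linear": [0.03, -0.064, 0], "roll": 0}, {"linear": [0.05, -0.129, 0], "roll": 0}, {"linear": [0.067, -0.193, 0], "roll": 0}, {"linear": [0.084, -0.258, 0], "roll": 0}, {"linear": [0.1, -0.322, 0], "roll": 0}]}}

```text
t: 9.88
ee_pos: [541.0, 78.7, 115.6]
eef_rot: [-1.571, 0.0, -2.886]
ft_force: [-0.6, 0.3, -0.1]
finger_gap: 0.1
```

{"op": "jog_arm", "data": {"rows": [{"linear": [0.013, -0.048, 0], "roll": 0}, {"linear": [0.025, -0.097, 0], "roll": 0}, {"linear": [0.038, -0.145, 0], "roll": 0}, {"linear": [0.051, -0.193, 0], "roll": 0}, {"linear": [0.063, -0.242, 0], "roll": 0}]}}

```text
t: 10.5
ee_pos: [545.4, 64.8, 116.6]
eef_rot: [-1.571, 0.002, -2.885]
ft_force: [-2.1, 4.5, 10.5]
finger_gap: -0.1
```

```bash
python3 -c "
from h import *
state()"
```

```text
t 10.5 tcp [545.4  64.8 116.6] board [ 1.5 59.5] jawdeg -75.3 gap -0.1 Fboard [-0.9  4.9] 10.5
```

{"op": "jog_arm", "data": {"rows": [{"linear": [-0.01, 0.04, 0.05], "roll": 0}, {"linear": [-0.01, 0.04, 0.1], "roll": 0}, {"linear": [-0.01, 0.04, 0.15], "roll": 0}, {"linear": [-0.01, 0.04, 0.2], "roll": 0}, {"linear": [-0.01, 0.04, 0.2], "roll": 0}]}}

```text
t: 11.12
ee_pos: [544.2, 66.8, 127.7]
eef_rot: [-1.571, 0.0, -2.886]
ft_force: [-0.2, -0.3, -0.5]
finger_gap: 0.0
```

```bash
python3 -c "
from h import *
import pickle
from plant import eyes
o=state();look('f')
w=eyes.camera('wrist');pickle.dump(w,open('w3.pkl','wb'))
i=cv2.convertScaleAbs(w['img'],alpha=1.5,beta=20)
s=pickle.load(open('f.pkl','rb'))['scene']
r=cv2.resize(cv2.convertScaleAbs(s['img'][165:230,300:365],alpha=1.5,beta=20),(300,300),interpolation=cv2.INTER_CUBIC)
z=np.zeros((560,800,3),np.uint8);z[:,:500]=cv2.resize(i[80:360,200:450],(500,560),interpolation=cv2.INTER_CUBIC);z[:300,500:]=r
cv2.imwrite('pics/g.png',z[:,:,::-1])
B=lambda x,y,z:np.r_[C+RB@[x,y],z]
pw=lambda X:((proj(w,X)-[200,80])*2).round()[0]
print('corner3',pw(B(30.5,-30.5,105)),'slot1l',pw(B(30.5,30.5,105)))
for a in(-.285,-.2,-.1,0):
  L=lever(YAW,C,a,0,150);print(a,[pw(L+np.r_[RB@[dx,dy*np.cos(a)],dy*np.sin(a)*-1]) for dx in(16,) for dy in(16,-16)])
"
```

```text
t 11.12 tcp [544.2  66.8 127.7] board [ 0.9 61.7] jawdeg -75.3 gap 0.0 Fboard [-0.2 -0.2] -0.5
corner3 [533. 180.] slot1l [337. 180.]
-0.285 [array([256., 309.]), array([388., 294.])]
-0.2 [array([312., 312.]), array([448., 301.])]
-0.1 [array([380., 313.]), array([523., 307.])]
0 [array([448., 312.]), array([598., 312.])]
```

View pics/g.png

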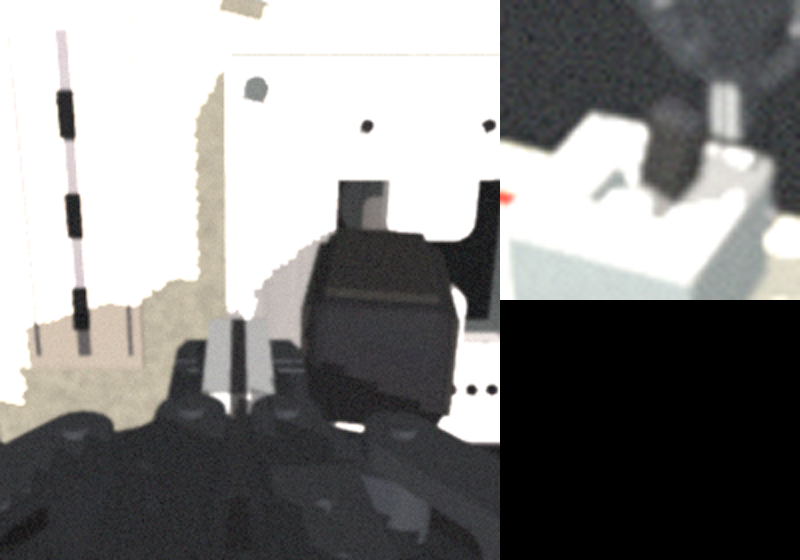

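{"op": "jog_arm", "data": {"rows": [{"linear": [0.021, -0.08, 0], "roll": 0}, {"linear": [0.042, -0.161, 0], "roll": 0}, {"linear": [0.063, -0.242, 0], "roll": 0}, {"linear": [0.076, -0.29, 0], "roll": 0}, {"linear": [0.089, -0.339, 0], "roll": 0}]}}

```text
t: 11.9
ee_pos: [550.8, 46.9, 129.7]
eef_rot: [-1.571, 0.004, -2.886]
ft_force: [-1.4, 4.4, 13.6]
finger_gap: -0.2
```

```bash
python3 -c "
from h import *
state()"
```

```text
t 11.9 tcp [550.8  46.9 129.7] board [ 2.2 40.8] jawdeg -75.3 gap -0.2 Fboard [-0.3  4.6] 13.6
```

{"op": "jog_arm", "data": {"rows": [{"linear": [-0.01, 0.04, 0.05], "roll": 0}, {"linear": [-0.01, 0.04, 0.1], "roll": 0}, {"linear": [-0.01, 0.04, 0.14], "roll": 0}, {"linear": [0.0, 0.0, 0.14], "roll": 0}, {"linear": [0.021, -0.08, 0.14], "roll": 0}]}}

```text
t: 12.52
ee_pos: [550.6, 41.8, 135.7]
eef_rot: [-1.571, -0.0, -2.885]
ft_force: [-0.2, 2.2, 1.4]
finger_gap: 0.2
```

{"op": "jog_arm", "data": {"rows": [{"linear": [0.016, -0.064, 0], "roll": 0}, {"linear": [0.032, -0.129, 0], "roll": 0}, {"linear": [0.049, -0.193, 0], "roll": 0}, {"linear": [0.065, -0.258, 0], "roll": 0}, {"linear": [0.065, -0.258, 0], "roll": 0}]}}

```text
t: 13.15
ee_pos: [554.6, 25.8, 135.7]
eef_rot: [-1.571, -0.0, -2.886]
ft_force: [0.0, 1.1, -0.4]
finger_gap: 0.2
```

```bash
python3 -c "
from h import *
state()"
```

```text
t 13.15 tcp [554.6  25.8 135.7] board [ 0.5 19.5] jawdeg -75.4 gap 0.2 Fboard [0.3 1. ] -0.4
```

{"op": "jog_arm", "data": {"rows": [{"linear": [0.017, -0.064, 0], "roll": 0}, {"linear": [0.034, -0.129, 0], "roll": 0}, {"linear": [0.051, -0.193, 0], "roll": 0}, {"linear": [0.068, -0.258, 0], "roll": 0}, {"linear": [0.085, -0.322, 0], "roll": 0}]}}

```text
t: 13.78
ee_pos: [559.6, 6.6, 135.7]
eef_rot: [-1.571, -0.0, -2.886]
ft_force: [0.7, -0.3, 0.3]
finger_gap: -0.2
```

{"op": "jog_arm", "data": {"rows": [{"linear": [0.0085, -0.032, 0], "roll": 0}, {"linear": [0.017, -0.064, 0], "roll": 0}, {"linear": [0.025, -0.096, 0], "roll": 0}, {"linear": [0.034, -0.129, 0], "roll": 0}, {"linear": [0.034, -0.129, 0], "roll": 0}]}}

```text
t: 14.4
ee_pos: [561.7, -1.0, 135.8]
eef_rot: [-1.571, -0.0, -2.886]
ft_force: [0.2, 0.5, 0.3]
finger_gap: -0.4
```

```bash
python3 -c "
from h import *
state()"
```

```text
t 14.4 tcp [561.7  -1.  135.8] board [ 0.6 -8.3] jawdeg -75.4 gap -0.4 Fboard [0.3 0.4] 0.3
```

```bash
python3 -c "
from h import *
import pickle
from plant import eyes
w=eyes.camera('wrist');pickle.dump(w,open('w4.pkl','wb'))
pw=lambda X:proj(w,X).round()[0]
B=lambda x,y,z:np.r_[C+RB@[x,y],z]
print('slot1',pw(B(30.5,30.5,105)),'slot3',pw(B(30.5,-30.5,105)),'chan',pw(B(0,0,105)))
for a in(0,.1,.2,.285):
  L=lever(YAW,C,a,0,150);print(a,[pw(L+np.r_[RB@[16,dy*np.cos(a)],dy*np.sin(a)*-1]) for dy in(16,-16)], 'base',[pw(lever(YAW,C,a,0,90)+np.r_[RB@[16,dy],0]) for dy in(16,-16)])
g=cv2.cvtColor(w['img'],cv2.COLOR_RGB2GRAY)
c=g[90:270,180:460]; c=cv2.resize(c,(112,45),interpolation=cv2.INTER_AREA)
ch=' .:-=+*#%@'
for i,r in enumerate(c): print(90+4*i,''.join(ch[min(9,int(v)//26)] for v in r))
"
```

```text
slot1 [259. 167.] slot3 [353. 167.] chan [306. 212.]
0 [array([265., 228.]), array([335., 228.])] base [array([280., 193.]), array([331., 193.])]
0.1 [array([298., 226.]), array([368., 229.])] base [array([294., 193.]), array([345., 193.])]
0.2 [array([331., 223.]), array([400., 228.])] base [array([308., 192.]), array([359., 192.])]
0.285 [array([356., 220.]), array([425., 227.])] base [array([320., 191.]), array([370., 191.])]
90 %=*%%%%%%%%%##%%%%%%%%%%%%###%%%%%%%%%%%%%%%%%%%%%%%%%%%%%%%%%%%%%%%%%%%%%%%%%%%%%%%%%%%%%%%%%%%%#---------.    
94 %++%%%%%%%%%%%%%%%%%%%%%%%%%%%%%%%%%%%%%%%%%%%%%%%%%%%%%%%%%%%%%%%%%%%%%%%%%%%%%%%%%%%%%%%%%%%%%%#----------:.  
98 %*+%%%%%%%%%%%%%%%%%%%%%%%%%%%%%%%%%%%%%%%%%%%%%%%%%%%%%%%%##%%%%%%%%%%%%%%%%%%%%%%%%%%%%%%%%%%%%#=-------------
102 %#=#%%%%%%%%%%%%%%%%%%%%%%##%%%#%%##%%%%%%%%%%%%%%%%%%%%%%%##%%%##########%%######%%%%%%%%%%%%%%%%#+-----------=
106 %#=#%%%%%%%########***************************************************************######%%%%%%%%%%%%+=------=+#%
110 %%=*%%%%%%%%%%%%%%%%%%%%%%%%%%%%%%%%%%%%%%%%%%%%%%%%%%%%%%%%%%%%%%%%%%%%@%%%@@%%@
[... 3894 characters left out ...]
46 %%%%%*#%+*%%%%%%###**+=-------------------------------.  :---:                       .#%%%%%%%%%%%%%####**+====-
250 %%%%%#*%*+%%%#++=---------------------------:.   :----.  :----.                      :#%%%%%%%%%%%%%%%%%%%%%%%%%
254 %%%%%%%%*+#%%#=----------------------------.     :----.  :----.                      :#%%%%%%%%%%%%%%%%%%%%%%%%%
258 %%%%%%%%##%%%#=----------------------------.     :----.  :----......                 -%%%%%%%%%%%%%%%%%%%%%%%%%%
262 %%%##%%%%%%%%%=---------------------------:  .  .-----.  :----:....                  =%%%%%%%%%%%%%%%%%%%%%%%%%%
266 %#+=--==*#%%%%+--------------------. .-. :.     .-----.  :----:                      =%%%%%%%%%%%%%%%%%%%%%%%%%%
```

{"op": "jog_arm", "data": {"rows": [{"linear": [0.01, -0.039, 0], "roll": 0}, {"linear": [0.02, -0.077, 0], "roll": 0}, {"linear": [0.03, -0.116, 0], "roll": 0}, {"linear": [0.041, -0.155, 0], "roll": 0}, {"linear": [0.041, -0.155, 0], "roll": 0}]}}

```text
t: 15.08
ee_pos: [564.2, -10.4, 135.8]
eef_rot: [-1.571, 0.0, -2.886]
ft_force: [0.6, 0.0, -1.4]
finger_gap: -0.4
```

{"op": "jog_arm", "data": {"rows": [{"linear": [0.004, -0.016, 0], "roll": 0}, {"linear": [0.008, -0.032, 0], "roll": 0}, {"linear": [0.013, -0.048, 0], "roll": 0}, {"linear": [0.013, -0.048, 0], "roll": 0}, {"linear": [0.013, -0.048, 0], "roll": 0}]}}

```text
t: 15.7
ee_pos: [564.9, -13.0, 135.8]
eef_rot: [-1.571, 0.0, -2.886]
ft_force: [-0.7, 1.1, 0.3]
finger_gap: -0.2
```

```bash
cat >> h.py <<'E'
def wmap(a0,f0s,x0=180,x1=460,y0=160,y1=270):
    from plant import eyes
    w=eyes.camera('wrist');pw=lambda X:proj(w,X).round()[0].tolist()
    for a in a0:
      for f in f0s:
        L=lever(YAW,C,a,f,150);print(a,f,'top',[pw(L+np.r_[RB@[dx,dy*np.cos(a)],dy*np.sin(-a)*-1]) for dx in(16,-16) for dy in(16,-16)],'base',[pw(lever(YAW,C,a,f,90)+np.r_[RB@[16,dy],0]) for dy in(16,-16)])
    g=cv2.cvtColor(w['img'],cv2.COLOR_RGB2GRAY)[y0:y1,x0:x1];c=cv2.resize(g,((x1-x0)*2//5,(y1-y0)//4),interpolation=cv2.INTER_AREA)
    for i,r in enumerate(c): print(y0+4*i,''.join(' .:-=+*#%@'[min(9,int(v)//26)] for v in r))
E
python3 -c "
from h import *
state();wmap((.2,.285),(0,))"
```

```text
t 15.7 tcp [564.9 -13.  135.8] board [  0.7 -20.7] jawdeg -75.3 gap -0.2 Fboard [-0.4  1.3] 0.3
0.2 0 top [[304.0, 229.0], [370.0, 224.0], [305.0, 290.0], [368.0, 283.0]] base [[289.0, 192.0], [339.0, 192.0]]
0.285 0 top [[331.0, 227.0], [394.0, 220.0], [331.0, 288.0], [390.0, 279.0]] base [[301.0, 192.0], [350.0, 191.0]]
160 #%%%%%%%%%%%%%%%%%%%%%%%%%%%%%%%%%%%%%%%%%%%%%%%%%%%%%%%%%%%%%%%%%%%%%%%%%%%%%%%%%%%%%%%%%%%%%%%%%%%%%%%%%%%%%%%
164 *%%%%%%%%%%%%%%%%%%%%%%%#*********%%%%%%%%%%%%%%%%%#*********%%%%%%%%%%%%%%%%%%%%%%%%%%%%%%%%%%%%%%%%%%%%%%#++++
168 +%%%%%%%%%%%%%%%%%%%%%%%=:        *%%%%%%%%%%%%%%%%-        .*%%%%%%%%%%%%%%%%%%%%%%%%%%%%%%%%%%%%%%%%%%*====++*
172 +#%%%%%%%%%%%%%%%%%%%%%%=:        *%%%%%%%%%%%%%%%%-.       .*%%%%%%%%%%%%%%%%%%%%%%%%%%%%%%%%%%%%%%%%#+---=++++
176 =#%%%%%%%%%%%%%%%%%%%%%%+:        +%%%%%%%%%%%%%%%%-:.       *%%%%%%%%%%%%%%%%%%%%%%%%%%%%%%%%%%%%%%%#+---=++==:
180 =#%%%%%%%%%%%%%%%%%%%%%%+:        =%%%@@@%%%%%@@@@%=:.      .#%%%%%%%%%%%%%%%%%%%%%%%%%%%%%%%%%%%%%%#=---=+==-:.
184 =*%%%%%%%%%%%%%%%%%%%%%%*-        -%%@@@@@%%@@%@@@%=:.      .*%%%##%%%
[... 1682 characters left out ...]
44 *#%+*%%%%%%%%%%%%###++===-----------------------------.  :----                     .*%%%%%%%%%###***++==------::
248 ##%*+%%%%%%#%#**+=--------------------------:....:----.  :----.                    .#%%%%%%%%%%%%%%%%%%%%%%####*
252 %%%*+%%%#++===-----------------------------:     :----.  :----.                    :#%%%%%%%%%%%%%%%%%%%%%%%%%%%
256 %%%##%%+-----------------------------------.     -----.  :----.....                -%%%%%%%%%%%%%%%%%%%%%%%%%%%%
260 %%%#*##=----------------------------------:.    .-----.  :----:.....               -%%%%%%%%%%%%%%%%%%%%%%%%%%%%
264 %%#=------------------------. :-. :-------.     .-----.  :----:                   .*%%%%%%%%%%%%%%%%%%%%%%%%%%%%
```

{"op": "jog_arm", "data": {"rows": [{"linear": [-0.05, 0.2, 0], "roll": 0}, {"linear": [-0.105, 0.4, 0.2], "roll": 0}, {"linear": [-0.105, 0.4, 0.9], "roll": 0}, {"linear": [-0.5, 0, 0.9], "roll": 0}, {"linear": [-0.995, -0.524, 0.9], "roll": 0}]}}

```text
t: 16.38
ee_pos: [505.5, -43.8, 191.7]
eef_rot: [-1.57, 0.003, -2.883]
ft_force: [0.4, 0.2, -0.0]
finger_gap: -0.1
```

{"op": "jog_arm", "data": {"rows": [{"linear": [0, 0, 0], "roll": 0}, {"linear": [0, 0, -0.4], "roll": 0}, {"linear": [0, 0, -0.8], "roll": 0}, {"linear": [0, 0, -1.2], "roll": 0}, {"linear": [0, 0, -1.2], "roll": 0}]}}

```text
t: 17.0
ee_pos: [504.0, -43.2, 116.4]
eef_rot: [-1.573, -0.003, -2.885]
ft_force: [-0.6, 0.1, -0.0]
finger_gap: -0.2
```

```bash
python3 -c "
from h import *
state();wmap((.2,.285),(0,),140,420,80,240)"
```

```text
t 17.0 tcp [504.  -43.2 116.4] board [-65.8 -34.5] jawdeg -75.3 gap -0.2 Fboard [-0.6  0.2] -0.0
0.2 0 top [[258.0, 69.0], [348.0, 71.0], [263.0, 162.0], [346.0, 159.0]] base [[256.0, 80.0], [317.0, 80.0]]
0.285 0 top [[296.0, 70.0], [380.0, 72.0], [298.0, 161.0], [375.0, 157.0]] base [[271.0, 80.0], [331.0, 80.0]]
80 @@@@@@@@@@@@@@@@@@@@@@@%==.         +%@@@@@@@@@@@@@@%*.     ..   ...........................  .+%%@@@@@@@@@@@@@@
84 @@@@@@@@@@@@@@@@@@@@@@@%+=:         .+%@@@@@@@@@@@@@-       ..   ......................... .. .+%@@@@@@@@@@@@@@@
88 @@@@@@@@@@@@@@@@@@@@@@@@+=:           :=+***********:       ..   ......................... .  .*@@@@@@@@%%@@@@@@
92 @@@@@@@@@@@@@@@@@@@@@@@@*=-                    .....        ..    ..................... ..... .*@@@@@@@@@@@@@@@@
96 @@@@@@@@@@@@@@@@@@@@@@@@#=-                   ......        ..    ..........................  .#@@@@@@@@@@@@@@@@
100 @@@@@@@@@@@@@@@@@@@@@@@@%=-.                  .......       ..    ...................... . .  :#@@@@@@@@@@@@@@@@
104 @@@@@@@@@@@@@@@@@@@@@@@@%==.                  .......       ..    ................
[... 3191 characters left out ...]
16 %@@@@@@@@@@@@@@%%@@@@@@@@@@@@@@@%%%@@@%%@%%@@@@@@@@@@@@@%%%%%%%%@@@@@@@@@@@@%%%@@@@@%%@@@@@%%@@@@@@@@@@@@@@@@@@@
220 %%%%@@@@@@%%@@%%@@@@@%%%%@@@@@@@@%#+++=====++===+===++++==---::-=++++++++++++++++++++++++++++++*%@@@@@@@@@@@@%%%
224 %%@@@@@@@@%%%@@@%@@@@%@%%@@@@@@@@%=-------------------:::.......::-----------------------------=#@@@@@@@@@@@@%%%
228 %@@@@@@@@@@%%@@@%@@@@@%%%@@%%%@@@#===================-::::::::::::-=============================#%@@@@@%@@@@@@@%
232 @@@@@%%%@@@@@%%@@%%%%%%%@@@@@@@@@#==*#*+=--:::-----::::--::.::::--::::::=***=====+*#*+=====*#*+=#@@@@@@@@@@@@@@@
236 %%@@@%%%@@%%%%%%@@@%%%%%%%@@@@@@%#==+++-::::::--:::.:::--:::::::---:::..:--+=====+##*+====+##*+=#%@@@@@@@@@@@@@@
```

{"op": "jog_arm", "data": {"rows": [{"linear": [0.15, 0.02, 0], "roll": 0}, {"linear": [0.3, 0.06, 0], "roll": 0}, {"linear": [0.45, 0.1, 0], "roll": 0}, {"linear": [0.53, 0.12, 0], "roll": 0}, {"linear": [0.53, 0.12, 0], "roll": 0}]}}

```text
t: 17.68
ee_pos: [537.3, -37.1, 117.7]
eef_rot: [-1.571, -0.0, -2.886]
ft_force: [-0.6, 0.4, 1.6]
finger_gap: 0.1
```

{"op": "jog_arm", "data": {"rows": [{"linear": [0.048, 0.013, 0], "roll": 0}, {"linear": [0.097, 0.025, 0], "roll": 0}, {"linear": [0.145, 0.038, 0], "roll": 0}, {"linear": [0.193, 0.051, 0], "roll": 0}, {"linear": [0.242, 0.063, 0], "roll": 0}]}}

```text
t: 18.3
ee_pos: [551.7, -33.5, 117.8]
eef_rot: [-1.571, 0.0, -2.886]
ft_force: [-1.1, -0.6, 1.5]
finger_gap: 0.3
```

```bash
python3 -c "
from h import *
state()"
```

```text
t 18.3 tcp [551.7 -33.5 117.8] board [-17.3 -37.2] jawdeg -75.3 gap 0.3 Fboard [-1.2 -0.3] 1.5
```

Moving freely; continue to bx ≈ -2, then in finer steps.

{"op": "jog_arm", "data": {"rows": [{"linear": [0.048, 0.013, 0], "roll": 0}, {"linear": [0.097, 0.025, 0], "roll": 0}, {"linear": [0.145, 0.038, 0], "roll": 0}, {"linear": [0.193, 0.051, 0], "roll": 0}, {"linear": [0.242, 0.063, 0], "roll": 0}]}}

```text
t: 18.92
ee_pos: [566.2, -29.6, 117.7]
eef_rot: [-1.571, -0.0, -2.886]
ft_force: [-1.1, -0.5, 1.3]
finger_gap: 0.3
```

{"op": "jog_arm", "data": {"rows": [{"linear": [0.016, 0.004, 0], "roll": 0}, {"linear": [0.032, 0.008, 0], "roll": 0}, {"linear": [0.048, 0.013, 0], "roll": 0}, {"linear": [0.064, 0.017, 0], "roll": 0}, {"linear": [0.081, 0.021, 0], "roll": 0}]}}

```text
t: 19.55
ee_pos: [570.8, -28.4, 117.6]
eef_rot: [-1.571, -0.0, -2.886]
ft_force: [-1.8, -0.5, 0.1]
finger_gap: -0.0
```

```bash
python3 -c "
from h import *
state()"
```

```text
t 19.55 tcp [570.8 -28.4 117.6] board [  2.5 -37.1] jawdeg -75.3 gap -0.0 Fboard [-1.8  0. ] 0.1
```

{"op": "jog_arm", "data": {"rows": [{"linear": [0.016, 0.004, 0], "roll": 0}, {"linear": [0.032, 0.008, 0], "roll": 0}, {"linear": [0.048, 0.013, 0], "roll": 0}, {"linear": [0.064, 0.017, 0], "roll": 0}, {"linear": [0.064, 0.017, 0], "roll": 0}]}}

```text
t: 20.18
ee_pos: [574.9, -27.4, 117.8]
eef_rot: [-1.571, 0.0, -2.886]
ft_force: [-0.2, -0.1, -0.5]
finger_gap: -0.2
```

```bash
python3 -c "
from h import *
state()"
```

```text
t 20.18 tcp [574.9 -27.4 117.8] board [  6.7 -37.1] jawdeg -75.3 gap -0.2 Fboard [-0.3 -0. ] -0.5
```

{"op": "jog_arm", "data": {"rows": [{"linear": [0.016, 0.004, 0], "roll": 0}, {"linear": [0.032, 0.008, 0], "roll": 0}, {"linear": [0.048, 0.013, 0], "roll": 0}, {"linear": [0.048, 0.013, 0], "roll": 0}, {"linear": [0.048, 0.013, 0], "roll": 0}]}}

```text
t: 20.8
ee_pos: [577.7, -26.6, 117.8]
eef_rot: [-1.571, 0.0, -2.886]
ft_force: [-1.1, -0.7, -0.1]
finger_gap: -0.0
```

```bash
python3 -c "
from h import *
state();wmap((.285,),(.2,.25,.28),140,460,80,220)"
```

```text
t 20.8 tcp [577.7 -26.6 117.8] board [  9.6 -37.1] jawdeg -75.3 gap -0.0 Fboard [-1.2 -0.4] -0.1
0.285 0.2 top [[290.0, 193.0], [364.0, 187.0], [292.0, 265.0], [361.0, 255.0]] base [[270.0, 184.0], [325.0, 184.0]]
0.285 0.25 top [[289.0, 174.0], [363.0, 169.0], [291.0, 247.0], [361.0, 239.0]] base [[270.0, 177.0], [324.0, 177.0]]
0.285 0.28 top [[288.0, 163.0], [362.0, 159.0], [290.0, 237.0], [360.0, 229.0]] base [[269.0, 172.0], [324.0, 172.0]]
80 %%%%%%%%%%%%%%%%%%@%#######*--=#%%%%%%%%%%%%%%%%%%%%%%%%%%%%%%%%%%%%%%%%%%%%%%%%%%%%%%%%%%%%%%%%%%%%%%%%%#=--.       ...........
84 %%%%%%%%%%%%%%%%%%%%%######*--+#%%%%%%%%%%%%%%%%%%%%%%%%%%%%%%%%%%%%%%%%%%%%%%%%%%%%%%%%%%%%%%%%%%%%%%%%*=--:        .......... 
88 %%%%%%%%%%%%%%%%%%%#==+**##+-=*%%%%%%%%%%%%%%%%%%%%%%%%%%%%%%%%%%%%%%%%%%%%%%%%%%%%%%%%%%%%%%%%%%%%%%%%#-----        .........  
92 %%%%%%%%%%%%%%%%%%%#=-----==-+#%%%%%%%%%%%%%%%%%%%%%%%%%%%%%%%%%%%%%%%%%%%%%%%%%%%%%%%%%%%%%%%%%%%%%%%%+-----.        .......   
96 =#%%%%%%%%%%%%%%%%%%##**+==-=#%%%%%%%%%%%%%%%%%%%%%%%%%%%%%%%%%%%%%%%%%%%%%%%%%%%%%%%%%%%%%%%%%%%%%%%%#=-----:         
[... 3299 characters left out ...]
%%%%%%%%%%%%%%%%%%*----=++=-:...:-=
200 %%#*%%%%%%%%%%%%%%%%%%%%%%%+-:        *%%%%%%%%%%@@%.     .    .....................    -%%%%%%%%%%%%%%%%%%%%%%=----===-....-===
204 %%%*%%%%%%%%%%%%%%%%%%%%%%%*-:        +%%%%%%%%%@@@#.     .    ......................   :#%%%%%%%%%%%%%%%%%%%#+-----==-:..:-====
208 %%%*%%%%%%%%%%%%%%%%%%%%%%%#--        =%%%%@@%%%%@@%:     ..   ....................     .#%%%%%%%%%%%%%%%%%%%#=-=---==-...-=====
212 %%%*#%%%%%%%%%%%%%%%%%%%%%%#=-        .+%%%@@@%%%%%%-      .   .......................  .#%%%%%%%%%%%%%%%%%%%+-------=-..:======
216 %%%#*%%%%%%%%%%%%%%%%%%%%%%%=-.         :=++++++++++:      .   ................... .    .*%%%%%%%%%%%%%%%%%%%+---------:.:======
```

{"op": "jog_arm", "data": {"rows": [{"linear": [0.016, 0.004, 0], "roll": 0}, {"linear": [0.032, 0.008, 0], "roll": 0}, {"linear": [0.032, 0.008, 0], "roll": 0}, {"linear": [0.032, 0.008, 0], "roll": 0}, {"linear": [0.032, 0.008, 0], "roll": 0}]}}

```text
t: 21.48
ee_pos: [579.3, -26.2, 117.7]
eef_rot: [-1.571, -0.0, -2.886]
ft_force: [-4.3, -0.7, -0.4]
finger_gap: 0.0
```

```bash
python3 -c "
from h import *
state()"
```

```text
t 21.48 tcp [579.3 -26.2 117.7] board [ 11.3 -37.1] jawdeg -75.3 gap 0.0 Fboard [-4.3  0.4] -0.4
```

Force begins to rise; 1.5 mm more to confirm the hard stop.

{"op": "jog_arm", "data": {"rows": [{"linear": [0.008, 0.002, 0], "roll": 0}, {"linear": [0.016, 0.004, 0], "roll": 0}, {"linear": [0.024, 0.006, 0], "roll": 0}, {"linear": [0.024, 0.006, 0], "roll": 0}, {"linear": [0.024, 0.006, 0], "roll": 0}]}}

```text
t: 22.1
ee_pos: [580.0, -26.0, 117.5]
eef_rot: [-1.571, -0.002, -2.886]
ft_force: [-8.9, -1.6, 1.4]
finger_gap: 0.0
```

```bash
python3 -c "
from h import *
state()"
```

```text
t 22.1 tcp [580.  -26.  117.5] board [ 12.  -37.1] jawdeg -75.3 gap 0.0 Fboard [-9.   0.7] 1.4
```

{"op": "jog_arm", "data": {"rows": [{"linear": [-0.2, -0.05, 0], "roll": 0}, {"linear": [-0.5, -0.13, 0], "roll": 0}, {"linear": [-1.0, -0.26, 0], "roll": 0}, {"linear": [-1.0, -0.26, 0.9], "roll": 0}, {"linear": [-1.0, -0.26, 1.8], "roll": 0}]}}

```text
t: 22.72
ee_pos: [519.8, -41.3, 226.4]
eef_rot: [-1.571, -0.0, -2.886]
ft_force: [0.6, 0.7, 0.2]
finger_gap: -0.0
```

{"op": "jog_arm", "data": {"rows": [{"linear": [0, -0.8, 0.3], "roll": 0}, {"linear": [-0.2, -1.6, 0.5], "roll": 0}, {"linear": [-0.5, -2.4, 0.5], "roll": 0}, {"linear": [-0.8, -3.2, 0.5], "roll": 0}, {"linear": [-0.8, -3.2, 0.5], "roll": 0}]}}

```text
t: 23.35
ee_pos: [471.9, -236.5, 256.3]
eef_rot: [-1.569, 0.001, -2.89]
ft_force: [0.3, 0.2, -0.1]
finger_gap: 0.2
```

```bash
python3 -c "
from h import *
import pickle
state();look('z')
d=pickle.load(open('z.pkl','rb'))
for a,f in((.285,.2),(.285,.28),(.22,.28)):
  Z=[lever(YAW,C,a,f,s) for s in(90,120,150)]
  print(a,f,((proj(d['scene'],Z)-[270,140])*3.337+[480,0]).round().tolist(),((proj(d['top'],Z)-[265,165])*4).round().tolist())
"
```

```text
t 23.35 tcp [ 471.9 -236.5  256.3] board [-145.9 -213.4] jawdeg -75.6 gap 0.2 Fboard [0.4 0.2] -0.1
0.285 0.2 [[646.0, 215.0], [634.0, 190.0], [621.0, 164.0]] [[269.0, 146.0], [278.0, 128.0], [287.0, 110.0]]
0.285 0.28 [[643.0, 221.0], [630.0, 197.0], [616.0, 173.0]] [[266.0, 138.0], [273.0, 118.0], [282.0, 96.0]]
0.22 0.28 [[649.0, 221.0], [637.0, 198.0], [625.0, 173.0]] [[259.0, 140.0], [264.0, 120.0], [270.0, 98.0]]
```

View pics/z.png

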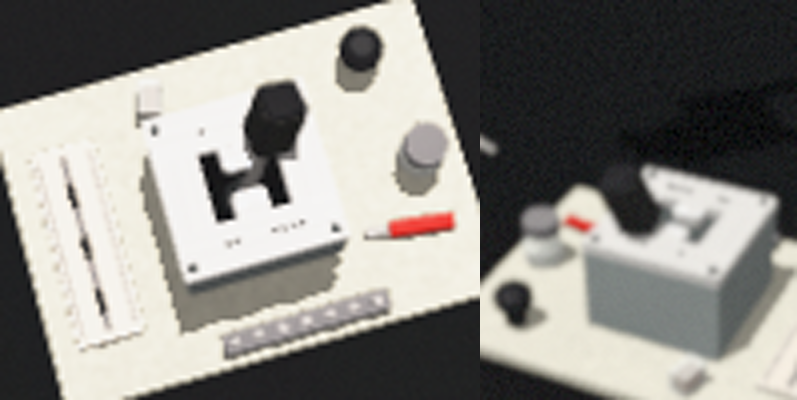

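```bash
python3 -c "
from plant import workorder
print(workorder.job_done())"
```

```text
the job is handed in; nothing more can be done
None
```

I pushed the lever back to neutral, across to the right lane, then forward into the third slot, with the gripper shut and used only as a pushing finger. The job is handed in, but it reports no verdict. The last state reading was at t = 23.4 s.

**Last checks**
- **Home in slot 3:** the final push met a hard stop, with force rising to 9 N. In the last pictures the grip matches the position predicted for across 0.285 and fore 0.28 (top view: about (275,119) px seen against (273,118) px). The lever angles are estimates from the images, not readings.
- **Loose things:** the spare knob, jar, clip and relay look unmoved in the last picture. I did not re-check the meter, mug, tape roll and driver, but the path stayed well above them.
- **Robot clear:** the arm ended about 260 mm from the board's centre at z = 256 mm, with the wrist force near zero.

**What disagreed**
- **Fingertip height:** the real tips sat about 30 mm higher than the reported TCP. The first approach passed over the grip without touching it, and I corrected by going lower.
- **Sideways push:** the wider finger linkage twice pressed on the grip's top edge, with 10–14 N vertically. I raised the tool each time, and the rest of the crossing stayed around 2 N or less.

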